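# Stack and clip mini microplates on a plate shaker

## Task

Make the plates ready for shaking: put the loose well tray on the well tray that already sits on the shaker, and the flat lid on top of it, each turned so that its two chamfered corners lie above those below and its skirt drops fully over the plate below. Press the lid home until both spring clips of the shaker have snapped over its flange, and let go. Do not disturb the two vials and the timer that stand behind and to the left of the shaker.

Things in the scene. Friction and masses are not known exactly. Their poses are not given: they have to be found in the camera images.
- shaker: fixed orbital plate shaker, 150 x 120 mm; origin on the bench under its housing's middle, x away from its black front panel, z up. Its platform (top 46 mm above the bench) parks anywhere up to 4 mm off the middle in x and in y, same yaw. On a boss in its middle sits the bottom well tray, underside 46.5 mm up, top 60.5 mm, chamfered corners at -x. A clip 14 mm wide, 97 mm up, stands at each short end.
- tray_center (a point): centre (7 mm above the underside) of the loose off-white well tray, 84 (x) x 58 (y) x 14 mm, 50 g, 6 x 10 wells on top, like the bottom tray. x runs away from its two chamfered corners (8 mm legs). Lowest 5 mm: flange 84 x 58, hollow: skirt walls 2 mm, inside 80 x 54, 4.5 mm deep. Above it the body, 78.5 x 52.5: 0.75 mm play per side in a skirt. Seated: centre 63 mm above the bench.
- lid_center (a point): centre (5.5 mm above the underside) of the loose lid: light grey, flat top without wells, 84 (x) x 58 (y) x 11 mm, 40 g. Same flange, 4.5 mm deep skirt, 78.5 x 52.5 upper part (6 mm high) and chamfered corners at its -x end. Seated: centre 71 mm above the bench. A plate that is off by a mm or turned the wrong way lies 4.5 mm too high, its skirt on the rim below.
- clip_front (a joint): spring clip at the panel side (-x) end of the plates, rad. 0: upright, as it stands at the start and when it has snapped in; it grows as the nose is pushed outwards (about 0.08 while a centred flange passes, up to 0.3 off centre). It springs back by itself. A flange pushes both clips aside with about 2 to 6 N downwards in all; the noses then hook over the flange of the seated lid with 0.8 mm to spare.
- clip_back (a joint): the same spring clip at the far (+x) end of the plates, rad; 0 upright or snapped in, grows outwards. The noses reach 2 mm in over the flange; flared tops let a plate in from straight above. The well tray's flange passes the noses before its skirt meets the tray below; the lid's flange is between them when its skirt meets the tray.
- vial_a: bystander: screw-cap glass vial, 27 x 27 x 61 mm, standing on the bench; origin under its middle. Leave it.
- vial_b: bystander: second screw-cap glass vial, 27 x 27 x 61 mm, standing on the bench; origin under its middle. Leave it.
- timer_small: bystander: flat white bench timer with three keys, 66 x 66 x 20 mm, on the bench; origin under its middle. Leave it.

How it is judged:
By the outcome, as a careful person would: the job done as asked, in the order asked, and still so for the second after the job is handed in, with the robot touching nothing.
It also fails if it takes over 67 s, if anything falls off the work surface, if the arm or the gripper's body presses on something with over 40 N, if the wrist force passes 120 N, or if a joint passes its speed limit or range.

## Robot

A 6-joint arm with a two-finger parallel gripper is mounted at the origin on a cart in front of the work surface, level with it; the furniture and walls round the work are solid. World frame = base frame: x ahead of the robot, y to its left, z up, the work surface at z = 0. Lengths are in m, angles in rad, forces in N, time in s.
With the tool pointing down it reaches from about 0.325 to 0.775 m from the base axis. Payload 5.5 kg.
Tool frame: the origin (TCP) lies between the finger pads; the fingertips stand 8 mm ahead of it and the grasp point (between the pads) lies 11 mm behind it (tcp_to_tips is the distance from the TCP to the fingertips, in m); z points along the fingers, y is the line along which they close (so a half turn about z gives the same grasp; the last joint's range is limited). The gripper opens to 88 mm and grips with 3 to 60 N. Pads are 20 mm wide; open, the fingers measure 115 mm over their backs; the gripper's body (75 mm by 178 mm) begins 61 mm behind the grasp point.
Start: joints at [-0.057, 0.091, 1.231, -0, 1.82, -0.057], TCP at [0.6, -0, 0.2] pointing down, gripper open.
Joint ranges: [-2.87, 2.87], [-0.86, 2.18], [0.17, 2.46], [-1.51, 4.65], [0.06, 2.69], [-2.65, 2.65]. Speed limits (rad/s): [2.57, 2.57, 3.01, 3.14, 3.14, 3.14].

## Interface

Orientations are given as a unit quaternion [w, x, y, z].
In Python, from bench import * gives the robot as it stands. Calls block until the motion is done:
- move_to(position, orientation): joint-space move of the TCP to a pose.
- move_l(position, speed=0.15, orientation=None): straight line of the TCP; orientation=None keeps the orientation; speed is the mean speed in m/s.
- movej(angles): joint-space move.
- gripper_open() and close(): open the fingers fully, or close them until they stop; the grip force is fixed at half the most.
- hold(seconds).
- inverse_kinematics(position, orientation): joint angles nearest the present ones, or None.
- state(): the state.
- get_image(name): name is "scene" or "side" or "wrist"; returns a dict with "frame" (384x512x3 uint8, blue, green, red), "depth" (384x512 float32, m along the optical axis (not along the pixel's ray), 0 where there is no reading), "camera_matrix" (3x3 intrinsics, pixels), "view" (4x4, takes a point from world to camera coordinates). Camera axes: x right, y up, looking along -z (the intrinsics and any distortion apply to the point x, -y, -z); pixel columns grow to the right and rows downward; lengths in m; the calibration is good to about 2 mm. A picture is of the moment at which its call begins.
A pose or a line that the arm cannot do raises IKError and nothing moves.
- job_done(): hands the job in; it is judged then, once.
The state is a dict: "time": time; "joint_pos": joint angles; "dq": joint speeds; "joint_torque": joint torques, N m; "ee_pos": TCP position; "ee_rot": TCP orientation; "ft_force": force on the tool from outside, world axes, zero at the start; "moment": the same for the moment, N m; "finger_gap": finger opening in m; "finger_force": force on a finger pad.
Only numpy, scipy, OpenCV 4.12 (cv2) and the standard library are available. Lean on these libraries where they do the work, as an engineer would, in place of code of your own. Each camera call takes 0.05 s, during which the arm holds its last target. There are 200 camera calls.

## Working session

There is one attempt and no reset: what is moved stays moved. The work goes in short steps, each a Python script; the robot and the scene stay as the last script left them, time stands still between calls to the robot, and variables do not carry over. Pictures are saved under pics/ and viewed, at most 10 in all, crops included, and the job is handed in when it is done.

```bash
ls; mkdir -p pics
python3 - <<'E'
from bench import *
import cv2,numpy as np
a=get_image("scene");b=get_image("side");c=get_image("wrist")
np.savez("i0.npz",**{n+k:v for n,d in zip("abc",(a,b,c)) for k,v in d.items()})
cv2.imwrite("pics/a.png",np.vstack([np.hstack([a["frame"],b["frame"]])]) [:, :][:, :1024])
cv2.imwrite("pics/a.png",cv2.resize(a["frame"],(768,576)))
cv2.imwrite("pics/bc.png",cv2.resize(np.hstack([b["frame"],c["frame"]]),(800,300)))
for d in (a,b,c): print(d["camera_matrix"].round(1).tolist(),d["view"].round(3).tolist())
print(state())
E
```

```text
pics
[[389.7, 0.0, 257.8], [0.0, 389.7, 191.4], [0.0, 0.0, 1.0]] [[-0.9, -0.436, -0.007, 0.487], [0.255, -0.539, 0.803, -0.189], [-0.354, 0.721, 0.596, -0.903], [0.0, 0.0, 0.0, 1.0]]
[[390.4, 0.0, 263.5], [0.0, 390.4, 198.5], [0.0, 0.0, 1.0]] [[0.954, -0.3, -0.009, -0.493], [0.18, 0.548, 0.817, -0.15], [-0.24, -0.781, 0.576, -0.878], [0.0, 0.0, 0.0, 1.0]]
[[294.2, 0.0, 255.8], [0.0, 294.2, 193.5], [0.0, 0.0, 1.0]] [[1.0, 0.0, -0.002, -0.6], [-0.001, 0.967, -0.254, 0.032], [0.002, 0.254, 0.967, -0.391], [0.0, 0.0, 0.0, 1.0]]
{'time': 0.15, 'joint_pos': array([-5.66712408e-02,  9.16907768e-02,  1.23157747e+00, -3.32060028e-06,
        1.81979091e+00, -5.67097559e-02]), 'dq': array([-0.00034242, -0.00117286, -0.00262081,  0.00087499, -0.00128005,
        0.00122932]), 'joint_torque': array([ 1.35033202e-03, -4.47044814e+01, -4.06907630e+01,  6.99103042e-02,
        2.74600578e-02, -1.16549641e-04]), 'ee_pos': array([5.99754477e-01, 2.82095479e-05, 1.99581688e-01]), 'ee_rot': array([-5.45960293e-04,  7.07093262e-01,  7.07119920e-01, -4.89477536e-04]), 'ft_force': array([-0.35149634,  0.25167028, -0.3866238 ]), 'moment': array([-0.0082479 , -0.017636  ,  0.05796145]), 'finger_force': 0.0, 'finger_gap': 0.08808227150919477}
```

View pics/a.png

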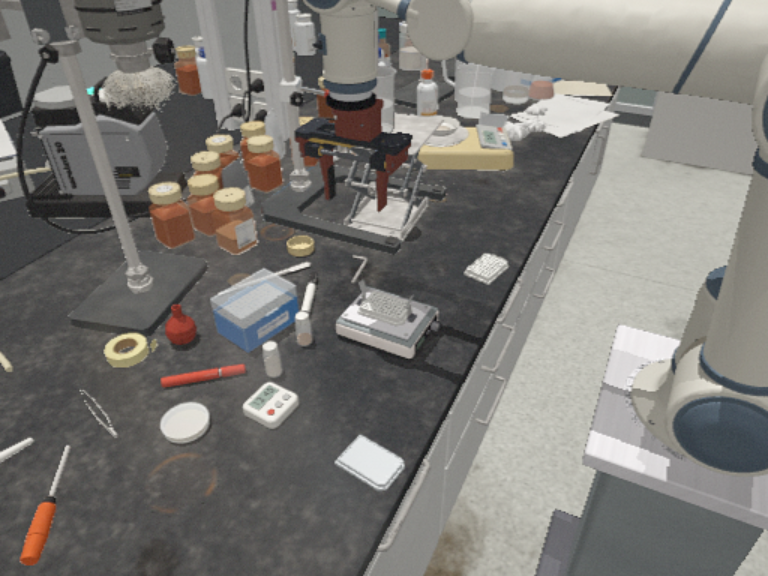

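View pics/bc.png

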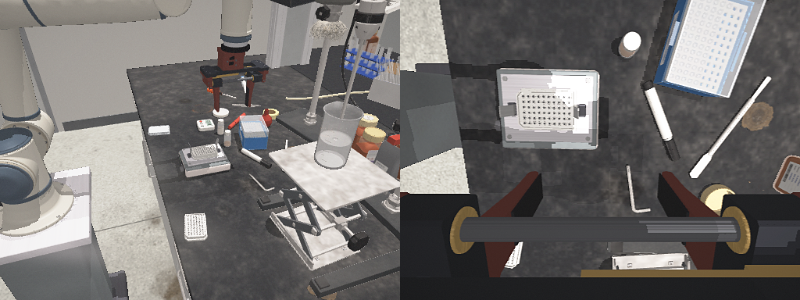

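The scene image (768 px wide) shows the loose tray at (487,267), the lid at (370,462), the shaker at (388,320), the vials at (303,328) and (272,358), and the timer at (271,404). Next I'll get rough positions from depth.

```bash
cat > h.py <<'E'
import numpy as np,cv2
def cloud(d):
    D=d["depth"];K=d["camera_matrix"];h,w=D.shape
    u,v=np.meshgrid(np.arange(w),np.arange(h))
    p=np.stack([(u-K[0,2])/K[0,0]*D,-(v-K[1,2])/K[1,1]*D,-D],-1)
    V=d["view"];P=(p-V[:3,3])@V[:3,:3]
    P[D<=0]=np.nan
    return P
def quat(a):  # tool down, tool y (closing line) at world angle a+pi/2 ; tool x at angle a
    return [0,np.cos(a/2),np.sin(a/2),0]
def rect(P,c,r,z0,z1):
    m=(P[...,2]>z0)&(P[...,2]<z1)&(np.hypot(P[...,0]-c[0],P[...,1]-c[1])<r)
    q=P[m]; (x,y),(w,h),a=cv2.minAreaRect((q[:,:2]*1000).astype(np.float32))
    if w<h: w,h,a=h,w,a+90
    return m,np.array([x,y])/1000,(w,h),np.deg2rad((a+90)%180-90),np.median(q[:,2])
E
python3 - <<'E'
from h import *
z=np.load("i0.npz");I={n:{k:z[n+k] for k in("frame","depth","camera_matrix","view")} for n in"abc"}
P={n:cloud(I[n]) for n in I}
for nm,n,u,v in [("tray","a",325,178),("lid","a",247,308),("shaker","a",259,205),("vialb","a",202,220),("viala","a",181,230),("timer","a",181,269),("tray","b",250,290),("lid","b",204,166),("shakertray","c",188,138)]:
    print(nm,n,P[n][v,u].round(3))
for n,s,c in (("a","tray",P["a"][178,325]),("a","lid",P["a"][308,247])):
    print(s,rect(P[n],c,.065,.004,.03)[1:])
print("shaker",rect(P["c"],P["c"][138,188],.12,.030,.05)[1:],rect(P["c"],P["c"][138,188],.07,.055,.064)[1:])
E
```

```text
tray a [ 0.414 -0.212  0.013]
lid a [0.413 0.314 0.011]
shaker a [0.514 0.047 0.06 ]
vialb a [0.63  0.142 0.039]
viala a [0.64  0.216 0.062]
timer a [0.596 0.289 0.018]
tray b [ 0.419 -0.221  0.01 ]
lid b [0.42  0.308 0.008]
shakertray c [0.526 0.045 0.058]
tray (array([ 0.41993033, -0.21284587]), (101.469482421875, 81.96737670898438), np.float64(-1.3658290962636608), np.float64(0.012109607771503297))
lid (array([0.41535895, 0.31423163]), (116.42608642578125, 84.1868896484375), np.float64(1.345608080291339), np.float64(0.010379081983374217))
shaker (array([0.5176297 , 0.03955192]), (160.06651306152344, 119.88536071777344), np.float64(-0.02260437870037456), np.float64(0.04665715582467586)) (array([0.52576709, 0.04232369]), (92.39447784423828, 52.69289779663086), np.float64(-0.031010380365100666), np.float64(0.05927247720212446))
```

Run:
```python
from h import *
z=np.load("i0.npz")
a,b,c=z["aframe"],z["bframe"],z["cframe"]
r=lambda i:cv2.resize(i,(400,300),interpolation=cv2.INTER_CUBIC)
im=np.vstack([np.hstack([r(a[158:200,297:353]),r(a[279:339,210:290])]),np.hstack([r(c[80:200,120:280]),r(b[265:313,225:289])])])
cv2.imwrite("pics/crop.png",im)
```

```text
(no output)
```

View pics/crop.png

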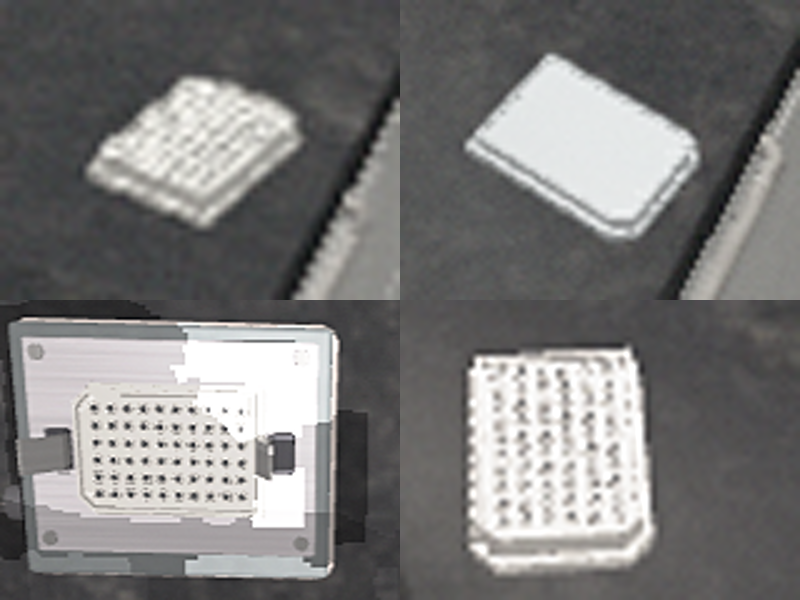

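The shaker tray's chamfers are at world -x, so its yaw is about 0. The loose tray's chamfers put its yaw at about +71°, and the lid's at about -19°. I'll look at the tray from close by, with the tool aligned to it.

```bash
cat >> h.py <<'E'
def meas(d,c,yaw,ztop,half=(.0395,.0265),iters=4):
    """centre+yaw of a body top face (78.5x52.5) at height ztop, clips excluded"""
    P=cloud(d);m=abs(P[...,2]-ztop)<.0042
    # pixel -> point on the plane z=ztop (kills depth noise)
    V=d["view"];o=-V[:3,:3].T@V[:3,3];r=P-o;Q=(o+r*((ztop-o[2])/r[...,2])[...,None])[...,:2]
    q=Q[m]
    for _ in range(iters):
        R=np.array([[np.cos(yaw),-np.sin(yaw)],[np.sin(yaw),np.cos(yaw)]])
        l=(q-c)@R
        k=(abs(l[:,0])<.046)&(abs(l[:,1])<.033)&((abs(l[:,1])>.0095)|(abs(l[:,0])<.036))
        (x,y),(w,h),a=cv2.minAreaRect((l[k]*1000).astype(np.float32))
        if w<h: w,h,a=h,w,a+90
        a=np.deg2rad((a+90)%180-90)
        c=c+R@np.array([x,y])/1000; yaw+=a
    # edge-line refinement: extreme points per bin, both sides
    R=np.array([[np.cos(yaw),-np.sin(yaw)],[np.sin(yaw),np.cos(yaw)]])
    l=(q-c)@R; E={}
    l=l[(abs(l[:,0])<.046)&(abs(l[:,1])<.033)]
    def side(i,rng,excl):
        o=1-i;out=[]
        for s in(-1,1):
            X=[];Y=[]
            for b in np.arange(-rng,rng,.0025):
                if abs(b+.00125)<excl: continue
                s_=l[(l[:,o]>=b)&(l[:,o]<b+.0025)]
                if len(s_)>3: X.append(b+.00125);Y.append(s*np.max(s*s_[:,i]))
            Y=np.array(Y);X=np.array(X);g=abs(Y-np.median(Y))<.0015
            out.append((np.median(Y[g]),np.polyfit(X[g],Y[g],1)))
        return out
    ex=side(0,.016,.0095);ey=side(1,.028,0)
    dx=(ex[0][0]+ex[1][0])/2;dy=(ey[0][0]+ey[1][0])/2
    slope=(ey[0][1][0]+ey[1][1][0])/2
    return c+R@np.array([dx,dy]),yaw+slope,(w,h),((ex[1][0]-ex[0][0])*1e3,(ey[1][0]-ey[0][0])*1e3)
E
python3 - <<'E'
from bench import *
from h import *
yaw=np.deg2rad(71); c=np.array([.416,-.214])
move_to([*c,.115],quat(yaw)); 
d=get_image("wrist"); np.savez("t1.npz",**d)
cv2.imwrite("pics/t1.png",d["frame"])
m,cc,s,a,z=rect(cloud(d),c,.07,.009,.02);print(cc,s,a,z)
try: print(meas(d,c,yaw,.0135))
except Exception as e: print(e)
s=state();print(s["time"],s["ee_pos"],s["ee_rot"],s["joint_pos"].round(2))
E
```

```text
[ 0.42015451 -0.21846936] (78.89704132080078, 52.591468811035156) 1.3388134242441654 0.012755159477813405
(array([ 0.42008443, -0.21857466]), np.float64(1.3336156631553575), (79.63534545898438, 52.80542755126953), (np.float64(79.17984971261231), np.float64(52.11139263230845)))
1.3333 [ 0.41703751 -0.21357029  0.11572249] [4.83060429e-04 8.13661882e-01 5.81338057e-01 4.15446009e-04] [-0.55 -0.27  1.72  0.    1.69 -0.22]
```

View pics/t1.png

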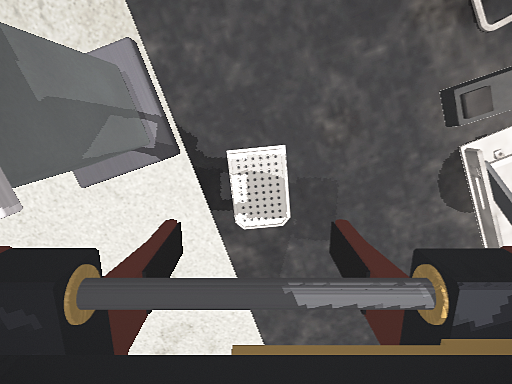

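The wrist image shows the tray at (260,187), chamfers towards the gripper, as assumed. I'll align, squeeze once to centre it, then re-measure to calibrate the lateral bias.

Run:
```python
from bench import *
from h import *
yaw=1.336; c=np.array([.4201,-.2186])
move_l([*c,.115],.1,quat(yaw)); hold(.3)
d=get_image("wrist"); c,y,_,s2=meas(d,c,yaw,.0135); print(c,y,s2,state()["ee_pos"])
yaw=y
move_l([*c,.06],.15,quat(yaw)); move_l([*c,.014],.05); hold(.2)
s=state();print(s["ee_pos"],s["ft_force"])
close(); s=state();print(s["finger_gap"],s["finger_force"],s["ee_pos"],s["ft_force"])
gripper_open(); move_l([*c,.115],.12); hold(.3)
d=get_image("wrist"); s=state(); r=meas(d,c,yaw,.0135); print(r,s["ee_pos"],s["ee_rot"],s["time"])
e=s["ee_pos"][:2]; R=np.array([[np.cos(yaw),-np.sin(yaw)],[np.sin(yaw),np.cos(yaw)]])
print("plate in tool frame rel TCP",(r[0]-e)@R*1e3, r[1]-yaw, yaw)
```

```text
[ 0.42011491 -0.2185538 ] 1.3341264393667378 (np.float64(78.80461625046445), np.float64(52.02992246503968)) [ 0.42010426 -0.21846374  0.11502869]
[ 0.42033167 -0.21869711  0.01438785] [-0.06321419 -0.68080151  0.93398797]
0.0005917624673064091 0.0 [ 0.42012045 -0.21855154  0.01400252] [ 0.4190033  -0.07189409  0.23777333]
(array([ 0.42003304, -0.21866216]), np.float64(1.339308636401212), (79.13319396972656, 52.797767639160156), (np.float64(78.19378611418082), np.float64(51.935631448222026))) [ 0.41996502 -0.21844203  0.11459864] [-3.31116052e-04  7.85629769e-01  6.18696810e-01 -1.16376571e-04] 7.775
plate in tool frame rel TCP [-0.19804133 -0.11773241] 0.00518219703447409 1.3341264393667378
```

The fingers closed above the tray without contact. I'll go lower, close again, and check the gap.

Run:
```python
from bench import *
from h import *
yaw=1.3367; c=np.array([.4201,-.2186])
move_l([*c,.04],.15,quat(yaw)); move_l([*c,.0095],.04); hold(.3)
s=state();print(s["ee_pos"],s["ft_force"],s["finger_gap"])
b=get_image("side"); w=get_image("wrist")
close(); s=state();print(s["finger_gap"],s["finger_force"],s["ee_pos"],s["ft_force"],s["time"])
b2=get_image("side"); w2=get_image("wrist")
r=lambda i:cv2.resize(i,(400,300),interpolation=cv2.INTER_CUBIC)
f=lambda i:r(i["frame"][240:324,200:312])
cv2.imwrite("pics/g.png",np.vstack([np.hstack([f(b),f(b2)]),np.hstack([r(w["frame"]),r(w2["frame"])])]))
```

```text
[ 0.42022201 -0.21867357  0.00972247] [ 0.09788553  0.26251089 -0.487511  ] 0.0879601434598616
0.0005339448685797171 0.0 [ 0.42008973 -0.21858127  0.00948952] [-0.39051542  0.06016115 -0.18590143] 11.075
```

View pics/g.png

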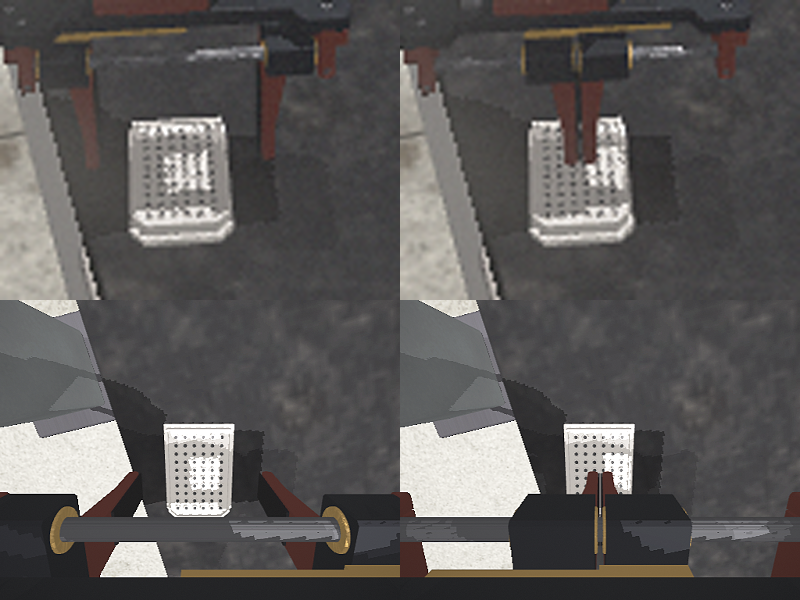

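The fingers are visibly above the tray. I'll measure the real fingertip height from wrist depth.

Run:
```python
from bench import *
from h import *
gripper_open()
w=get_image("wrist"); s=state(); P=cloud(w); p=s["ee_pos"]; yaw=1.3367
b=get_image("side"); np.savez("f.npz",**w); 
R=np.array([[np.cos(yaw),-np.sin(yaw)],[np.sin(yaw),np.cos(yaw)]])
L=P-p; L[...,:2]=L[...,:2]@R
for rows in range(215,262,6):
  print(rows,[L[rows,u].round(3).tolist() for u in (168,176,182,330,338,346)])
hsv=cv2.cvtColor(w["frame"],cv2.COLOR_BGR2HSV); m=((hsv[...,0]<12)|(hsv[...,0]>170))&(hsv[...,1]>90)&(L[...,2]<.07)
q=L[m]; 
for sg in(-1,1):
  k=q[(q[:,1]*sg>0)&(abs(q[:,1])<.08)]; print(len(k),k.min(0),k.max(0), k[np.argsort(k[:,2])[:5]])
print("bench z",np.nanmedian(P[100:150,330:400,2]))
# side view
Pb=cloud(b);Lb=Pb-p;Lb[...,:2]=Lb[...,:2]@R
hsv=cv2.cvtColor(b["frame"],cv2.COLOR_BGR2HSV); m=((hsv[...,0]<12)|(hsv[...,0]>170))&(hsv[...,1]>90)&(np.linalg.norm(Lb,axis=-1)<.12)
q=Lb[m];print("side",q[np.argsort(q[:,2])[:8]].round(4).tolist())
print(s["joint_pos"],s["ee_pos"],s["finger_gap"])
```

```text
215 [[0.002, 0.06, -0.009], [0.002, 0.054, -0.008], [0.002, 0.05, -0.008], [0.002, -0.053, -0.008], [0.002, -0.058, -0.008], [0.002, -0.064, -0.008]]
221 [[0.011, 0.049, 0.027], [0.011, 0.044, 0.027], [-0.002, 0.05, -0.008], [-0.002, -0.053, -0.008], [0.01, -0.049, 0.026], [0.01, -0.053, 0.026]]
227 [[0.011, 0.046, 0.037], [0.009, 0.043, 0.031], [-0.007, 0.05, -0.008], [-0.007, -0.053, -0.008], [0.01, -0.046, 0.034], [0.011, -0.05, 0.036]]
233 [[0.01, 0.044, 0.043], [0.006, 0.043, 0.033], [-0.011, 0.051, -0.008], [0.002, -0.045, 0.024], [0.008, -0.045, 0.039], [0.011, -0.047, 0.045]]
239 [[0.009, 0.043, 0.049], [0.003, 0.043, 0.034], [-0.016, 0.051, -0.008], [-0.001, -0.045, 0.025], [0.006, -0.045, 0.041], [0.008, -0.047, 0.046]]
245 [[0.006, 0.043, 0.049], [-0.0, 0.043, 0.036], [-0.006, 0.043, 0.023], [-0.004, -0.045, 0.027], [0.002, -0.045, 0.041], [0.008, -0.045, 0.053]]
251 [[0.003, 0.043, 0.05], [-0.003, 0.043, 0.037], [-0.01, 0.043, 0.024], [-0.008, -0.045, 0.028], [-0.001, -0.045, 0.042], [0.005, -0.045, 0.055]]
257 [[-0.0, 0.043, 0.05], [-0.006, 0.042, 0.039], [-0.03, 0.052, 
[... 348 characters left out ...]
02451272]]
649 [-0.00063447  0.04375911 -0.00798326] [0.01135174 0.05563817 0.0699525 ] [[-0.00063447  0.05563817 -0.00798326]
 [ 0.01047731  0.04766438  0.02307325]
 [ 0.01061478  0.04871469  0.02345817]
 [ 0.01000486  0.04992096  0.02348009]
 [ 0.01064775  0.04693795  0.02354926]]
bench z 0.0012799873580249706
side [[-0.0106, -0.0498, 0.0256], [-0.0112, -0.0478, 0.0263], [-0.0105, -0.0518, 0.0282], [-0.0103, -0.0478, 0.0283], [-0.0105, -0.0498, 0.0283], [-0.0107, -0.0458, 0.0288], [-0.0094, -0.0479, 0.0302], [-0.0108, -0.0518, 0.0313]]
[-5.51661533e-01 -2.07371835e-01  1.85740573e+00  1.24967220e-05
  1.49163040e+00 -3.17546135e-01] [ 0.42008984 -0.21859291  0.00946935] 0.08777075976903649
```

Both cameras put the fingertips about 23 mm above the reported TCP, not 8 mm ahead of it. I trust the measurement, so I'll lower accordingly in force-checked steps.

Run:
```python
from bench import *
from h import *
yaw=1.3367; c=np.array([.4201,-.2186])
for z in (-.006,-.012,-.0165):
    move_l([*c,z],.04,quat(yaw)); f=state()["ft_force"]; print(z,f.round(2))
    if abs(f[2])>4: break
close(); s=state();print(s["finger_gap"],s["finger_force"],s["ee_pos"],s["ft_force"],s["time"])
```

```text
-0.006 [ 0.28  0.64 -0.12]
-0.012 [-0.16 -0.11 -0.71]
-0.0165 [ 0.72 -0.24  1.21]
0.05214508486428708 30.000084936618805 [ 0.4201275  -0.2186283  -0.01643521] [ 0.74762645 -0.36304822  0.11564834] 14.3833
```

Gripped on the body (52 mm gap). I'll release, measure the now-centred tray to get the camera bias, re-grip, lift, and look at the shaker with the same relative tool pose.

```bash
cat >> h.py <<'E'
def rot(y): return np.array([[np.cos(y),-np.sin(y)],[np.sin(y),np.cos(y)]])
def look(get_image,state,c,yaw,ztop,n=3):
    """mean plate pose seen, as offset in tool frame (tool x angle=yaw) from actual TCP"""
    o=[];
    for _ in range(n):
        d=get_image("wrist");s=state();r=meas(d,np.array(c),yaw,ztop)
        q=s["ee_rot"];ta=2*np.arctan2(q[2],q[1])
        o.append([*((r[0]-s["ee_pos"][:2])@rot(yaw)),(r[1]-ta+np.pi/2)%np.pi-np.pi/2,*r[3]])
    print("look",np.array(o).round(4).tolist());return np.median(o,0)[:3],d
E
python3 - <<'E'
from bench import *
from h import *
yaw=1.3367; c=np.array([.4201,-.2186])
gripper_open(); move_l([*c,.115],.15); hold(.3)
b,_=look(get_image,state,c,yaw,.0135); np.save("bias_tray.npy",b); print("bias",b)
move_l([*c,.0],.15); move_l([*c,-.0165],.05); close(); s=state();print(s["finger_gap"],s["time"])
move_l([*c,.10],.15)
s=state();print(s["finger_gap"],s["ft_force"])
# look at shaker with tray in hand? tray would hide it: report view only
q=inverse_kinematics([.5258,.0423,.162],quat(-.03));print(q)
E
```

```text
look [[-0.0002, -0.0011, 0.0, 78.1244, 51.738], [0.0002, -0.001, -0.0031, 79.1366, 51.9443], [0.0002, -0.001, -0.002, 79.1863, 51.9433]]
bias [ 0.00017438 -0.00100254 -0.00198839]
0.052107712714867534 18.625
0.05192613123914442 [-0.27545437 -0.06696977  0.26632434]
[ 1.57761131e-02 -1.08669891e-01  1.49719333e+00 -4.44089210e-16
  1.75306922e+00  1.61657244e+00]
```

Run:
```python
from bench import *
from h import *
b=np.load("bias_tray.npy"); yaw=-.03
c=np.array([.5258,.0423]); p=c-rot(yaw)@[.06,0]
move_l([.4201,-.2186,.1615],.25)
move_to([*p,.1615],quat(yaw)); hold(.4)
o,d=look(get_image,state,c,yaw,.060)
s=state(); e=s["ee_pos"]; q=s["ee_rot"]; ta=2*np.arctan2(q[2],q[1])
ty=(ta+o[2]-b[2]+np.pi/2)%np.pi-np.pi/2
t=e[:2]+rot(yaw)@(o[:2]-b[:2]); print("target",t,ty,e,s["time"],s["finger_gap"]); np.save("tgt.npy",[*t,ty])
P=cloud(d); print("top z",np.nanmedian(P[...,2][(abs(P[...,0]-t[0])<.02)&(abs(P[...,1]-t[1])<.015)&(P[...,2]<.08)]))
np.savez("s1.npz",**d); cv2.imwrite("pics/s1.png",d["frame"])
```

```text
look [[0.0617, 0.0004, 0.0055, 71.7967, 51.9523], [0.0617, 0.0004, 0.0072, 71.7956, 52.0018], [0.0617, 0.0004, 0.0068, 71.7946, 51.9138]]
target [0.52743012 0.04361683] -0.02124518764024641 [0.46586399 0.04405449 0.16154008] 22.1917 0.051823250275761276
top z 0.05925494778156202
```

View pics/s1.png

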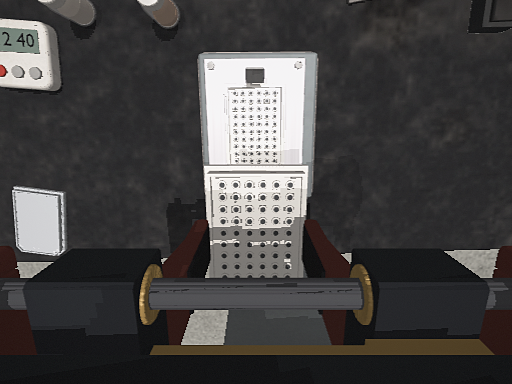

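The held tray (top edge at row 166) hides the near end of the bottom tray, so I'll step back 25 mm and re-measure.

Run:
```python
from bench import *
from h import *
b=np.load("bias_tray.npy"); yaw=-.022
c=np.array([.5240,.0436]); p=c-rot(yaw)@[.085,0]
move_l([*p,.1615],.15,quat(yaw)); hold(.4)
o,d=look(get_image,state,c,yaw,.060)
s=state(); e=s["ee_pos"]; q=s["ee_rot"]; ta=2*np.arctan2(q[2],q[1])
ty=(ta+o[2]-b[2]+np.pi/2)%np.pi-np.pi/2
t=e[:2]+rot(yaw)@(o[:2]-b[:2]); print("target",t,ty,e,s["time"]); np.save("tgt.npy",[*t,ty]); np.savez("s2.npz",**d)
P=cloud(d); m=abs(P[...,2]-.060)<.0042; r=(P[m][:,:2]-t)@rot(ty); r=r[(abs(r)<.047).all(1)]
# shaker plate yaw check
print("housing", rect(P,t,.12,.030,.05)[1:])
print("row span",np.where((m&(abs(P[...,0]-t[0])<.045)&(abs(P[...,1]-t[1])<.03)).any(1))[0][[0,-1]])
```

```text
look [[0.0852, -0.0009, -0.0019, 77.9679, 51.9908], [0.0854, -0.0009, -0.0019, 78.3867, 51.9919], [0.0856, -0.0008, -0.0018, 78.8057, 51.9903]]
target [0.52432256 0.0437082 ] -0.02194789642823114 [0.43908475 0.04543858 0.16139561] 23.0667
housing (array([0.52430396, 0.03972326]), (147.43321228027344, 120.04031372070312), np.float64(-0.024151542135656092), np.float64(0.04687325936740797))
row span [ 53 142]
```

```bash
cat >> h.py <<'E'
def lower(move_l,state,t,q,z0,z1,step,fmax,speed=.03):
    z=z0;log=[]
    while z>z1+1e-6:
        z=max(z-step,z1); move_l([*t,z],speed,q); s=state(); f=s["ft_force"]
        log.append((round(z*1e3,1),*f.round(1).tolist()))
        if abs(f[2])>fmax: break
    print(log); return z
E
python3 - <<'E'
from bench import *
from h import *
x,y,a=np.load("tgt.npy"); t=np.array([x+.0002,y]); q=quat(a)
move_l([*t,.13],.2,q); move_l([*t,.075],.12); hold(.2)
print(state()["ee_pos"],state()["ft_force"],state()["time"])
z=lower(move_l,state,t,q,.070,.046,.004,14)
print(z,state()["ee_pos"],state()["time"])
if z<.047: z=lower(move_l,state,t,q,z,.0395,.001,9)
s=state();print(z,s["ee_pos"],s["ft_force"],s["moment"],s["finger_gap"],s["time"])
E
```

```text
[0.52517876 0.04370872 0.07632629] [-0.01636774  0.32122514 -0.27441228] 24.4833
[(66.0, 0.3, -0.3, -1.3), (62.0, -1.8, -0.3, 0.6), (58.0, -1.4, -0.2, -0.5), (54.0, -1.0, 0.7, -1.1), (50.0, -1.0, -0.7, -1.3), (46.0, -1.5, 0.0, -1.2)]
0.046 [0.52433621 0.04371743 0.04562635] 26.35
[(45.0, -0.8, -0.2, -1.4), (44.0, -0.8, 0.1, 0.3), (43.0, -1.9, -0.3, 3.9), (42.0, -1.0, 0.2, 4.7), (41.0, -0.7, 0.9, 5.9), (40.0, -0.5, -0.1, 7.1), (39.5, -2.8, 0.3, 10.2)]
0.0395 [0.52543599 0.04374327 0.04140237] [-2.80041671  0.25751134 10.15756126] [ 0.05169217  0.80501081 -0.04227152] 0.05216175540524484 28.1
```

Contact starts at the rim height, with the moment pointing to the -x end, so the tray sits too far +x. I'll back off and step in -x.

Run:
```python
from bench import *
from h import *
x,y,a=np.load("tgt.npy"); q=quat(a); t0=np.array([x+.0002,y])
for dx in (-.0007,-.0014):
    t=t0+rot(a)@[dx,0]
    move_l([*t,.0445],.02,q); hold(.3); s=state(); print(dx,s["ee_pos"],s["ft_force"].round(1))
    z=lower(move_l,state,t,q,.0435,.0405,.0015,9)
    hold(.2); s=state();print(s["ee_pos"],s["ft_force"].round(1),s["moment"].round(2),s["finger_gap"],s["time"])
    if s["ft_force"][2]<3: break
```

```text
-0.0007 [0.52373641 0.04371761 0.04429514] [0.1 0.1 0.2]
[(42.0, 0.3, 0.8, -0.9), (40.5, -0.1, -1.2, 1.3)]
[0.52404183 0.04373342 0.04074546] [-0.1  0.2  1.4] [ 0.08  0.02 -0.01] 0.051949362070957864 29.5
```

The tray dropped in. I'll seat it, release, and verify its height and level.

Run:
```python
from bench import *
from h import *
x,y,a=np.load("tgt.npy"); q=quat(a); t=np.array([x+.0002,y])+rot(a)@[-.0007,0]
z=lower(move_l,state,t,q,.0405,.0375,.001,12); hold(.2)
s=state();print(s["ee_pos"],s["ft_force"].round(1),s["moment"].round(2),s["time"])
gripper_open(); move_l([*t,.06],.08); move_l([*t,.171],.25); hold(.3)
o,d=look(get_image,state,t,a,.070)
P=cloud(d); L=P.copy(); L[...,:2]=(P[...,:2]-t)@rot(a)
for k in (-.03,-.015,0,.015,.03):
  m=(abs(L[...,0]-k)<.006)&(abs(L[...,1])<.022)&(L[...,2]<.085); print(k,np.nanpercentile(L[...,2][m],[50,90]).round(4))
s=state();print(s["ee_pos"],s["time"]); np.savez("s3.npz",**d); cv2.imwrite("pics/s3.png",d["frame"][60:300,130:390])
```

```text
[(39.5, -1.7, -0.3, 4.5), (38.5, -3.4, -1.4, 6.4), (37.5, -6.1, 0.4, 9.8)]
[0.52394284 0.0436975  0.0391212 ] [-5.5  0.2  9.3] [-0.02  0.72 -0.03] 30.45
look [[0.0018, -0.0007, 0.0, 78.7481, 51.7511], [0.0018, -0.0006, -0.0003, 78.8571, 51.7709], [0.0018, -0.0006, -0.0003, 78.9516, 51.8405]]
-0.03 [0.0686 0.0701]
-0.015 [0.0687 0.0701]
0 [0.0687 0.0702]
0.015 [0.0688 0.0701]
0.03 [0.0689 0.0703]
[0.52362526 0.04370798 0.17040296] 32.65
```

View pics/s3.png

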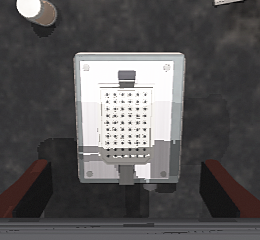

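The tray is seated and level (top 70 mm within the camera's offset) at about (127,120) in the crop, chamfers toward -x. Next I'll look at it with the tool turned half round, as the lid needs, and then look at the lid.

Run:
```python
from bench import *
from h import *
x,y,a=np.load("tgt.npy"); b=np.load("bias_tray.npy")
t=np.array([.5245,.0438]); A=a+np.pi
def pose(o,yw):
    s=state(); q=s["ee_rot"]; ta=2*np.arctan2(q[2],q[1]); return s["ee_pos"][:2], ta
move_to([*t,.171],quat(A)); hold(.3)
o,d=look(get_image,state,t,A,.070); e,ta=pose(o,A)
print("tray seen at",e+rot(A)@o[:2],"e",e, "yaw",ta+o[2],state()["time"]); np.save("tray2.npy",[*(e+rot(A)@o[:2]),ta+o[2]])
c=np.array([.417,.311]); Y=-.33+np.pi
move_to([*c,.113],quat(Y)); hold(.2)
d=get_image("wrist");P=cloud(d); r=rect(P,c,.075,.0065,.02); print(r[1:]); np.savez("l1.npz",**d); cv2.imwrite("pics/l1.png",d["frame"])
c=r[1]; Y=r[3]; Y+=np.pi*round((-.33+np.pi-Y)/np.pi)
move_l([*c,.112],.15,quat(Y)); hold(.3)
o,d=look(get_image,state,c,Y,.0105); e,ta=pose(o,Y)
print("lid seen",e+rot(Y)@o[:2],"yaw",ta+o[2],Y,e,state()["time"],state()["joint_pos"].round(2)); np.save("lid.npy",[*(e+rot(Y)@o[:2]),ta+o[2]])
```

```text
look [[-0.0008, 0.0012, 0.0029, 78.2024, 51.9291], [-0.0008, 0.0012, 0.0028, 78.2024, 51.9291], [-0.0008, 0.0012, 0.0029, 78.2025, 51.9291]]
tray seen at [0.52524401 0.04256685] e [0.52449682 0.04378668] yaw 3.12243939137417 35.75
(array([0.41795749, 0.31006702]), (83.72185516357422, 57.87223815917969), np.float64(-0.1680840806198061), np.float64(0.011117905131989745))
look [[0.0009, 0.0, -0.0008, 82.1882, 56.0539], [0.0009, 0.0, -0.0015, 82.1852, 56.0023], [0.0009, -0.0, -0.0026, 82.1824, 56.0486]]
lid seen [0.41704661 0.3102402 ] yaw 2.9716686416277924 2.973508572969987 [0.41793273 0.31010642] 37.8917 [ 0.57 -0.12  1.6   0.    1.67 -0.83]
```

View pics/l1.png

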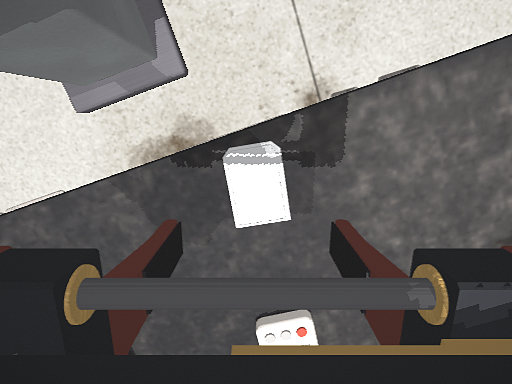

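The lid is at (258,185) with chamfers at the tool +x side, so the half-turn grasp is right. The two looks at the seated tray show the camera is unbiased and the grip centre sits 1 mm off the TCP sideways. I'll re-measure the lid's upper face and grip it.

Run:
```python
from bench import *
from h import *
d=get_image("wrist");P=cloud(d);s=state();e=s["ee_pos"]
c0=np.array([.4175,.3101]); 
z=P[...,2][(np.hypot(P[...,0]-c0[0],P[...,1]-c0[1])<.018)]; zt=np.nanmedian(z); print("top",zt)
m,c,wh,Y,_=rect(P,c0,.06,zt-.003,zt+.004); print(c,wh,Y)
Y+=np.pi; off=np.array([0,-.001])
T=c-rot(Y)@off
move_l([*T,.0],.15,quat(Y)); move_l([*T,-.017],.04); hold(.15); s=state(); print(s["ee_pos"],s["ft_force"].round(1))
close(); s=state(); print(s["finger_gap"],s["finger_force"],s["time"])
np.save("grip.npy",[*(c-s["ee_pos"][:2])@rot(Y),Y]); print((c-s["ee_pos"][:2])@rot(Y))
if s["finger_gap"]>.045:
    move_l([*T,.14],.25); s=state(); print(s["finger_gap"],s["time"])
```

```text
top 0.011457003880143677
[0.41765097 0.30924686] (78.04346466064453, 54.15559387207031) -0.16735730395832346
[ 0.41765098  0.30837066 -0.01672195] [-0.5  0.6  0.2]
0.05205867917660589 30.06373109528795 40.2167
[ 8.40797466e-05 -8.21273618e-04]
0.05200555719808616 40.9917
```

Run:
```python
from bench import *
from h import *
A=-.0205+np.pi; c=np.array([.5253,.0428]); T=c-rot(A)@[.0001,-.001]; q=quat(A); np.save("T.npy",[*T,A])
move_to([*T,.13],q); move_l([*T,.066],.12); hold(.3)
s=state();print(s["ee_pos"],s["ft_force"].round(1),s["finger_gap"],s["time"])
z=lower(move_l,state,T,q,.064,.054,.003,12)
z=lower(move_l,state,T,q,z,.049,.001,9.5); hold(.15)
s=state();print(z,s["ee_pos"],s["ft_force"].round(1),s["moment"].round(2),s["finger_gap"],s["time"])
```

```text
[0.52583252 0.04177723 0.06681846] [-0.6 -0.9 -0.4] 0.052236771266291546 43.0833
[(61.0, -1.5, 0.1, -1.4), (58.0, -0.3, 0.3, -0.0), (55.0, -0.1, -0.1, -1.3), (54.0, -0.2, -0.2, -0.3)]
[(53.0, -0.8, -0.1, 1.9), (52.0, -2.2, -0.3, 4.6), (51.0, -4.0, -0.5, 9.6)]
0.051 [0.52570477 0.04196145 0.05297337] [-3.8  0.3  9. ] [ 0.36  0.72 -0.01] 0.05172058025375763 45.05
```

It's on the rim. The moments point to contact at -x and +y, so I'll shift (-0.6, +0.4) mm and search.

Run:
```python
from bench import *
from h import *
x,y,A=np.load("T.npy"); q=quat(A)
for dx,dy in ((-.0006,.0004),(-.0012,.0004),(-.0006,.0009),(-.0012,.0009)):
    T=np.array([x+dx,y+dy])
    move_l([*T,.0535],.02,q); hold(.15); s=state(); print(dx,dy,s["ee_pos"].round(4),s["ft_force"].round(1))
    z=lower(move_l,state,T,q,.0525,.0495,.0015,11); 
    s=state();print(s["ee_pos"].round(4),s["ft_force"].round(1),s["moment"].round(2),s["time"])
    if s["ee_pos"][2]<.0512 : break
np.save("T2.npy",[*T,A])
```

```text
-0.0006 0.0004 [0.5248 0.0422 0.0533] [-0.3  0.3  0.7]
[(51.0, -4.7, 0.4, 10.2), (49.5, -6.4, 0.1, 15.6)]
[0.5252 0.0429 0.0526] [-6.4  0.1 15.6] [0.71 1.21 0.09] 45.9833
-0.0012 0.0004 [0.5242 0.0422 0.0532] [0.4 0.9 0.9]
[(51.0, -4.2, 1.1, 9.9), (49.5, -6.9, 0.6, 15.8)]
[0.5246 0.0429 0.0526] [-6.9  0.6 15.8] [0.74 1.17 0.1 ] 46.9833
-0.0006 0.0009 [0.5247 0.0427 0.0531] [ 0.1 -0.3  1.1]
[(51.0, 0.0, -0.0, -0.3), (49.5, 0.5, 0.6, -0.3)]
[0.5245 0.0426 0.049 ] [ 0.5  0.6 -0.3] [ 0.13 -0.04  0.04] 47.9833
```

It dropped in. Now I'll press it home and release.

Run:
```python
from bench import *
from h import *
x,y,A=np.load("T2.npy"); q=quat(A); T=np.array([x,y])
z=lower(move_l,state,T,q,.0495,.0435,.0015,18); hold(.2)
s=state();print(z,s["ee_pos"].round(4),s["ft_force"].round(1),s["moment"].round(2),s["time"])
gripper_open(); move_l([*T,.075],.08); move_l([*T,.171],.25); hold(.2)
d=get_image("wrist");P=cloud(d);L=P.copy();c=np.array([.5253,.0428]);L[...,:2]=(P[...,:2]-c)@rot(-.0205)
for k in(-.03,-.015,0,.015,.03):
    m=(abs(L[...,0]-k)<.006)&(L[...,2]<.095)&(abs(abs(L[...,1])-.015)<.008); print(k,[np.nanmedian(L[...,2][m&(sg*L[...,1]>0)]).round(4) for sg in(-1,1)])
b=get_image("side")["frame"]
r=lambda i:cv2.resize(i,(400,400),interpolation=cv2.INTER_CUBIC)
u,v=262,203
cv2.imwrite("pics/end.png",np.hstack([r(d["frame"][90:250,180:340]),r(b[165:245,220:300])]))
print(state()["time"])
```

```text
[(48.0, -2.2, 0.2, 4.8), (46.5, -6.0, -0.2, 12.4), (45.0, -9.7, -0.2, 18.1)]
0.045 [0.525  0.0427 0.0486] [-9.7 -1.2 17.6] [0.1  1.67 0.02] 48.9333
-0.03 [np.float64(0.0766), np.float64(0.0768)]
-0.015 [np.float64(0.0766), np.float64(0.0766)]
0 [np.float64(0.0765), np.float64(0.0766)]
0.015 [np.float64(0.0767), np.float64(0.0766)]
0.03 [np.float64(0.0767), np.float64(0.0766)]
51.0167
```

View pics/end.png

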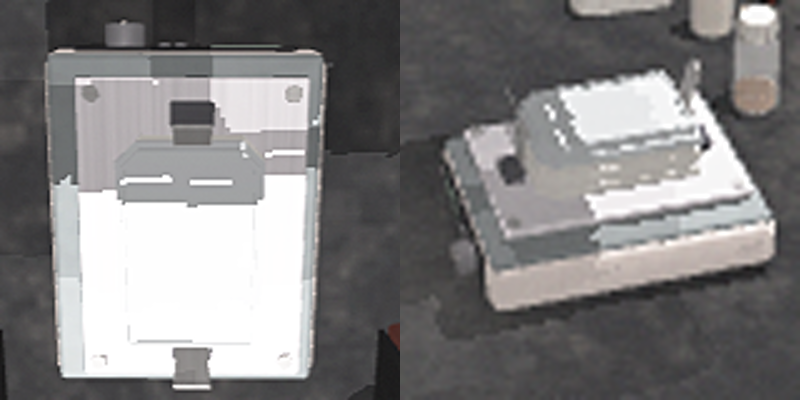

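The lid is level at 76.6 mm, which matches seated (76.5), chamfers at -x and both clips standing at its ends. One numeric check of the clips against the start image, then I'll hand in.

Run:
```python
from bench import *
from h import *
z=np.load("i0.npz"); old={k:z["a"+k] for k in("frame","depth","camera_matrix","view")}
oldb={k:z["b"+k] for k in("frame","depth","camera_matrix","view")}
c=np.array([.5250,.0430])
for nm,pr in(("scene",(old,get_image("scene"))),("side",(oldb,get_image("side")))):
  for d in pr:
    L=cloud(d);L[...,:2]=(L[...,:2]-c)@rot(-.0205)
    for sg in(-1,1):
        m=(sg*L[...,0]>.036)&(sg*L[...,0]<.07)&(abs(L[...,1])<.012)&(L[...,2]>.084)&(L[...,2]<.1)
        print(nm,sg,m.sum(),np.median(L[m],0).round(4) if m.any() else "")
print(state()["time"])
```

```text
scene -1 8 [-0.0507  0.0029  0.0926]
scene 1 17 [ 0.0443 -0.0002  0.09  ]
scene -1 7 [-0.0498 -0.0011  0.0931]
scene 1 17 [0.0438 0.0011 0.0912]
side -1 6 [-0.0497 -0.0033  0.0943]
side 1 15 [ 0.0449 -0.0007  0.0906]
side -1 6 [-0.0496 -0.0021  0.0934]
side 1 15 [0.0459 0.0002 0.0892]
51.1167
```

```bash
python3 -c "
from bench import *
print(job_done())"
```

```text
the job is handed in; nothing more can be done
None
```

The tray and then the lid are seated on the shaker, chamfered corners at the -x end; the lid lies level, both clips stand upright as at the start, and the job was handed in at about 51 s.

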